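# Unstack the sample jars onto their stands

### The job

Three of the four sample jars have been piled up on the lab bench and the fourth stands by itself: take the stack apart and put every jar on the stand of its lid's colour, sitting flat inside the stand's lip. Keep the jars upright and set them down rather than dropping them, leave the flask and the white bottle where they are, and let go of everything at the end.

Things in the scene. Friction and masses are not known exactly. Their poses are not given: they have to be found in the camera images.
- red_jar: large white cylindrical sample jar with a flat red screw lid, straight-sided, 64 mm in diameter and 46 mm high in all (the red lid is the top 14 mm), loose, rigid, under 0.25 kg, starts upright; origin at the centre of its underside, z up along its axis. Starts on the bench, either standing alone or as the bottom of the stack of three (the blue jar is then the other)
- blue_jar: large white cylindrical sample jar with a flat blue screw lid, straight-sided, 64 mm in diameter and 46 mm high in all (the blue lid is the top 14 mm), loose, rigid, under 0.25 kg, starts upright; origin at the centre of its underside, z up along its axis. Starts on the bench, either standing alone or as the bottom of the stack of three (the red jar is then the other)
- yellow_jar: medium white cylindrical sample jar with a flat yellow screw lid, straight-sided, 46 mm in diameter and 44 mm high in all (the yellow lid is the top 14 mm), loose, rigid, under 0.25 kg, starts upright; origin at the centre of its underside, z up along its axis. Starts as the middle of the stack, on the lid of a large jar
- green_jar: small white cylindrical sample jar with a flat green screw lid, straight-sided, 30 mm in diameter and 42 mm high in all (the green lid is the top 14 mm), loose, rigid, under 0.25 kg, starts upright; origin at the centre of its underside, z up along its axis. Starts on top of the stack, on the lid of the yellow jar
- red_stand: red round plastic stand, 94 mm in outside diameter, fixed to the bench, empty at the start: a flat floor 6 mm above the bench inside a lip 3 mm wide that rises 3 mm above the floor (9 mm above the bench); the inside is 88 mm across, the red jar 64 mm. Origin at the centre of its underside, on the bench, z up
- blue_stand: blue round plastic stand, 94 mm in outside diameter, fixed to the bench, empty at the start: a flat floor 6 mm above the bench inside a lip 3 mm wide that rises 3 mm above the floor (9 mm above the bench); the inside is 88 mm across, the blue jar 64 mm. Origin at the centre of its underside, on the bench, z up
- yellow_stand: yellow round plastic stand, 76 mm in outside diameter, fixed to the bench, empty at the start: a flat floor 6 mm above the bench inside a lip 3 mm wide that rises 3 mm above the floor (9 mm above the bench); the inside is 70 mm across, the yellow jar 46 mm. Origin at the centre of its underside, on the bench, z up
- green_stand: green round plastic stand, 60 mm in outside diameter, fixed to the bench, empty at the start: a flat floor 6 mm above the bench inside a lip 3 mm wide that rises 3 mm above the floor (9 mm above the bench); the inside is 54 mm across, the green jar 30 mm. Origin at the centre of its underside, on the bench, z up
- flask: bystander: empty clear-glass conical flask, 80 mm across at the foot, 112 mm high, loose; origin at the centre of its underside. Not to be disturbed
- bottle: bystander: white plastic bottle with a white cap and paper label, 48 mm in diameter, 105 mm high, loose; origin at the centre of its underside. Not to be disturbed
Things that resemble listed ones, but are neither listed nor needed, are in the scene too. What is shaped like the green_jar but blue or pink is not meant.

How it is judged:
By the outcome, as a careful person would: the job done as asked, in the order asked, and still so for the second after the job is handed in, with the robot touching nothing.
It also fails if it takes over 120 s, if anything falls off the work surface, if the arm or the gripper's body presses on something with over 40 N, if the wrist force passes 120 N, or if a joint passes its speed limit or range.

### The arm

A 6-joint arm with a two-finger parallel gripper is mounted at the origin on the work surface. World frame = base frame: x ahead of the robot, y to its left, z up, the work surface at z = 0. Lengths are in mm, angles in degrees, forces in N, time in s.
With the tool pointing down it reaches from about 350 to 850 mm from the base axis. Payload 8.1 kg.
Tool frame: the origin (TCP) lies at the very end of the fingers, on their centre line; the grasp point (between the pads) lies 19 mm behind it (r.grasp_offset is the distance from the TCP to the grasp point, in mm); z points along the fingers, y is the line along which they close (so a half turn about z gives the same grasp; the last joint's range is limited). The gripper opens to 85 mm and grips with 20 to 120 N. Pads are 22 mm wide; open, the fingers measure 114 mm over their backs; the gripper's body (76 mm by 85 mm) begins 54 mm behind the grasp point. The pads swing forward as they close: fully open they stand 13 mm farther back than shut.
Start: joints at [-68.663, 7.471, 85.268, -0, 87.261, -4.893], TCP at [265.205, -538.211, 231.292] pointing down, gripper open.
Joint ranges: [-169.43, 169.43], [-51.17, 129.36], [1.28, 143.12], [-76.62, 256.62], [0, 156.53], [-152.29, 152.29]. Speed limits (degrees/s): [136.94, 136.94, 159.86, 180, 180, 180].

### API

Orientations are given as [roll, pitch, yaw] about the fixed x, y, z axes, in that order (R = Rz(yaw) Ry(pitch) Rx(roll)).
In Python, from bench import r gives the robot as it stands.
- The arm moves only by the tool carry_out, never from a script. Its argument "commands" is a list of rows, each an object with "jaw": the finger opening in m, from 0 to 0.0854; "translation": the shift along the tool's x, y, z in m, a list of three; "spin": the turn about the tool's z in rad. A call has exactly 8 rows; each row shifts and turns the commanded pose from where the row before left it, along the tool's axes as they then stand; what a row does not reach is not made up. A row lasts 1/12 s, in which the tool goes at most 41.7 mm and 7.16 degrees, less where a joint would pass 70% of its speed; a pose out of reach is approached as far as the arm can. A call is refused whole if a number of a shift passes 0.0417 or a number of a turn 0.125, either way. A call with a gripper value outside its range is refused whole. The fingers move at their own pace and stop on an object; "squeeze" is the grip in N (left out, the last holds). Time passes only in rows, so rows that do not move let the fingers close, or fill a call up. It gives the time, the measured TCP pose, the force, the opening and the grip force at its end, in the units of the state.
- r.sense(): the state, without advancing time (a new reading comes with each control period).
- r.snapshot(name): name is "side" or "top"; returns a dict with "pixels" (480x640x3 uint8, blue, green, red), "K" (3x3 intrinsics, pixels), "dist_coeffs" ([k1, k2, p1, p2, k3] as OpenCV has them; the pictures are not rectified), "extrinsics" (4x4, takes a point from camera to world coordinates). Camera axes: x right, y down, z forward; pixel columns grow to the right and rows downward; lengths in mm; the calibration is good to about 2 mm. A picture is of the moment at which its call begins. There is no depth.
- r.hand_in(): hands the job in; it is judged then, once.
Trained networks look in a picture, given as the dict that the camera call returned (one of the last four; its "shot" number tells which), for a name from the list of things; names that differ only in an ending like _2 or _b are one class to them, and where a whole thing is asked for, a point or a joint stands for the part that bears it (a point fixed in the world has none). Each returns a list of dicts, best first, with "score" (0 to 1); they miss things now and then, are a little off and sometimes report something else, mostly with a low value. They report only what shows in the picture. A call takes as long as a camera call. They do not tell look-alikes from the thing itself.
- r.spot_in(picture, target): "xy" ([column, row] in pixels, amid what is visible of it).
- r.regions_of(picture, target): "pixels" (480x640 bool, what is visible of it) and "xy" ([column, row] in pixels, amid what is visible of it).
- r.landmark_of(picture, target): "xy" ([column, row] in pixels: a listed point, or the origin of a listed thing).
The state is a dict: "time": time; "joint_pos": joint angles; "qd": joint speeds; "joint_efforts": joint torques, N m; "tool_pos": TCP position; "tcp_rot": TCP orientation; "ft_force": force on the tool from outside, world axes, zero at the start; "wrist_torque": the same for the moment, N m; "finger_gap": finger opening in mm; "grip_force": force on a finger pad.
Only numpy, scipy, OpenCV 4.12 (cv2) and the standard library are available. Lean on these libraries where they do the work, as an engineer would, in place of code of your own. Each camera call takes 0.05 s, during which the arm holds its last target. There are 200 camera calls.

## Working session

There is one attempt and no reset: what is moved stays moved. The work goes in short steps, Python scripts to look and compute and a tool call to move; the robot and the scene stay as the last step left them, time stands still between calls to the robot, and variables do not carry over. Pictures are saved under pics/ and viewed, at most 14 in all, crops included, and the job is handed in when it is done.

Besides the shell and the picture viewer there is one more tool, called after "Emit:" as name([rows], argument=value, ...), one row to a line, values as JSON. carry_out: Moves the arm, as the interface text tells. Its arguments: {"type":"object","properties":{"commands":{"type":"array","items":{"type":"object","properties":{"jaw":{"type":"number"},"translation":{"type":"array","items":{"type":"number"}},"spin":{"type":"number"}}}},"squeeze":{"type":"number"}},"required":["commands"]}

```bash
mkdir -p pics; ls; python3 - <<'E'
from bench import r
import cv2,numpy as np
for n in("side","top"):
    s=r.snapshot(n); cv2.imwrite(f"pics/{n}0.png",s["pixels"])
    print(n,s["K"],s["dist_coeffs"],np.round(s["extrinsics"],3).tolist())
    for t in["red_jar","blue_jar","yellow_jar","green_jar","red_stand","blue_stand","yellow_stand","green_stand","flask","bottle"]:
        print(t,[(np.round(d["xy"]).tolist(),round(d["score"],2)) for d in r.landmark_of(s,t)][:4])
print(r.sense())
E
```

```text
pics
side [[606.18736631   0.         319.4041896 ]
 [  0.         606.18736631 238.98583973]
 [  0.           0.           1.        ]] [-0.0081426  0.         0.         0.         0.       ] [[-0.829, -0.359, 0.428, -58.155], [-0.558, 0.506, -0.658, 885.362], [0.019, -0.785, -0.62, 915.667], [0.0, 0.0, 0.0, 1.0]]
red_jar [([277.0, 331.0], 0.69)]
blue_jar [([277.0, 244.0], 0.6), ([273.0, 214.0], 0.42)]
yellow_jar [([276.0, 233.0], 0.65)]
green_jar [([314.0, 259.0], 0.81), ([274.0, 215.0], 0.6), ([313.0, 239.0], 0.55), ([278.0, 334.0], 0.49)]
red_stand [([395.0, 214.0], 0.88)]
blue_stand [([333.0, 195.0], 0.83), ([278.0, 232.0], 0.31)]
yellow_stand [([202.0, 310.0], 0.91)]
green_stand [([338.0, 289.0], 0.74)]
flask [([174.0, 396.0], 0.9), ([272.0, 212.0], 0.54), ([334.0, 198.0], 0.37)]
bottle [([406.0, 182.0], 0.6)]
top [[486.38299001   0.         311.41418646]
 [  0.         486.38299001 244.80676897]
 [  0.           0.           1.        ]] [-0.08936676  0.          0.          0.          0.        ] [[-0.019, -0.985, 0.174, 362.88], [-1.0, 0.017, -0.011, 1.837], [0.007, -0.174
[... 447 characters left out ...]
65.0], 0.57)]
{'time': 1.1, 'joint_pos': array([-6.86624746e+01,  7.47056024e+00,  8.52684588e+01,  8.08458267e-04,
        8.72591325e+01, -4.89337086e+00]), 'qd': array([ 0.0265455 ,  0.00790457, -0.09120637,  0.06277745,  0.02009215,
        0.09874317]), 'joint_efforts': array([-8.85438931e-04, -5.69332945e+01, -5.00870883e+01, -9.62166564e-05,
        1.24916092e-03, -4.33842104e-05]), 'tool_pos': array([ 265.22062773, -538.21445068,  231.29222174]), 'tcp_rot': array([ 1.79998089e+02, -6.46920502e-04,  2.62308576e+01]), 'ft_force': array([0.11185264, 0.0846902 , 0.69135678]), 'wrist_torque': array([0.04057997, 0.00628358, 0.0075813 ]), 'grip_force': 0.0, 'finger_gap': 85.62962713071548}
```

View pics/side0.png

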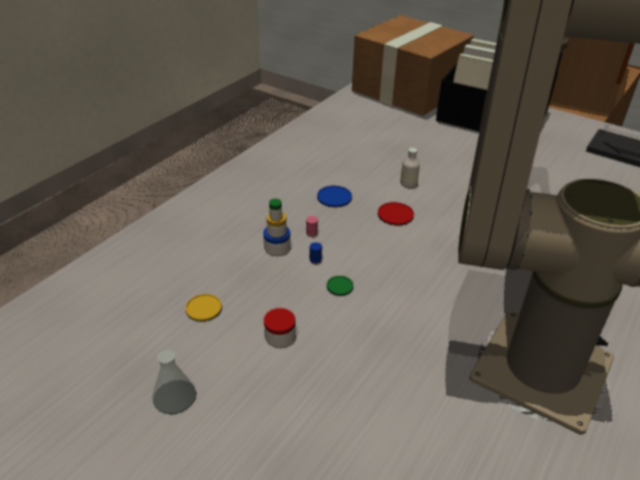

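View pics/top0.png

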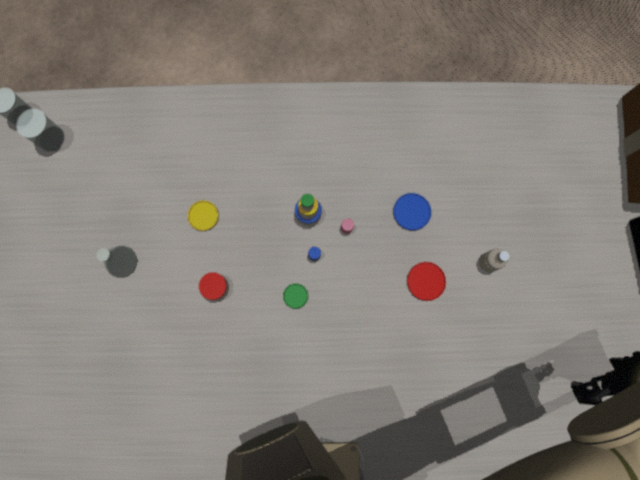

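Side view: the stack is blue (277,240) at the bottom, yellow (277,218) and green (275,204) on top. Red jar stands alone at (280,328). Stands: blue (334,196), red (396,213), yellow (204,307), green (340,285).

Candidates for green_jar: green-lidded jar on the stack (275,204), small blue jar (316,252), small pink jar (312,226). I choose the stack top with the green lid; the other two are decoys. The bottom jar is the large blue-lidded one at (277,240), not the small blue one.

```bash
cat > h.py <<'E'
from bench import r
import cv2,numpy as np
from scipy.optimize import least_squares
HUE={"red":(172,8),"blue":(105,130),"yellow":(15,35),"green":(45,80)}
RAD={"red_jar":32,"blue_jar":32,"yellow_jar":23,"green_jar":15,"red_stand":47,"blue_stand":47,"yellow_stand":38,"green_stand":30}
def proj(s,P):
    W=np.linalg.inv(s["extrinsics"]); rv=cv2.Rodrigues(W[:3,:3])[0]
    return cv2.projectPoints(np.float64(P),rv,W[:3,3],s["K"],np.float64(s["dist_coeffs"]))[0][:,0]
def cyl(x,y,z0,z1,R):
    a=np.linspace(0,2*np.pi,60)
    return np.vstack([np.c_[x+R*np.cos(a),y+R*np.sin(a),0*a+z] for z in(z0,z1)])
def blobs(s,col):
    hsv=cv2.cvtColor(s["pixels"],cv2.COLOR_BGR2HSV); h=hsv[...,0].astype(int); a,b=HUE[col]
    m=((h>=a)&(h<=b)) if a<b else ((h>=a)|(h<=b))
    m&=(hsv[...,1]>150)&(hsv[...,2]>50)
    n,_,st,c=cv2.connectedComponentsWithStats(m.astype(np.uint8))
    return [(c[i],st[i]) for i in range(1,n) if st[i,4]>15]
def box(P): return np.r_[P.min(0),P.max(0)]
def blob_near(s,col,px,maxd=14):
    B=[(np.hypot(*(c-px)),st) for c,st in blobs(s,col)]; B=[b for b in B if b[0]<maxd]
    if not B: return None
    st=max(B,key=lambda b:b[1][4])[1]; x,y,w,h=st[:4]
    return np.array([x-.5,y-.5,x+w-.5,y+h-.5])
def locate(shots,name,pxs,free_z=True,z=None,use=(0,1,2,3),h=None):
    """fit lid (jar: z is the lid top) or stand (z is lip top) to colour blob boxes"""
    R=RAD[name];h=14 if "jar" in name else 9;col=name.split("_")[0]
    bx=[blob_near(s,col,p) if p is not None else None for s,p in zip(shots,pxs)]
    def f(v):
        zz=v[2] if free_z else z
        return np.concatenate([(box(proj(s,cyl(v[0],v[1],zz-h,zz,R)))-b)[list(use)] for s,b in zip(shots,bx) if b is not None])
    q=least_squares(f,[550,0,z or 50][:3 if free_z else 2],loss="soft_l1")
    return np.round(q.x,1),np.round(q.fun,1)
E
python3 - <<'E'
from h import *
S=[r.snapshot("side"),r.snapshot("top")]
T={"red_jar":((280,322),(213,287)),"blue_jar":((277,233),(309,212)),"yellow_jar":((277,219),(308,207)),"green_jar":((275,204),(308,201)),
"red_stand":((396,213),(426,281)),"blue_stand":((334,196),(412,212)),"yellow_stand":((204,307),(203,216)),"green_stand":((340,285),(296,296))}
for n,p in T.items():
    try: print(n,*locate(S,n,p,use=(0,2,3) if n in("blue_jar","yellow_jar") else (0,1,2,3)))
    except Exception as e: print(n,e,[(np.round(c),st[4]) for s in S for c,st in blobs(s,n.split('_')[0])])
c=[S[0]["pixels"][170:350,190:420],S[1]["pixels"][170:310,180:440]]
a=cv2.resize(c[0],None,fx=3,fy=3,interpolation=2);cv2.imwrite("pics/crop.png",a)
# decoys & bystanders: rough ground positions from top view
for s in S:
  for t in("flask","bottle"):
    for d in r.landmark_of(s,t)[:1]: 
        E=s["extrinsics"];u=cv2.undistortPoints(np.float64([[d["xy"]]]),s["K"],np.float64(s["dist_coeffs"]))[0,0]
        v=E[:3,:3]@[*u,1];print(t,np.round(E[:3,3]-v*E[2,3]/v[2]),d["xy"],d["score"])
for nm,p in(("sideblue",(316,260)),("sidepink",(312,233))):
    s=S[0];E=s["extrinsics"];u=cv2.undistortPoints(np.float64([[p]]),s["K"],np.float64(s["dist_coeffs"]))[0,0]
    v=E[:3,:3]@[*u,1];print(nm,np.round(E[:3,3]-v*E[2,3]/v[2]))
E
```

```text
red_jar [467.7 218.5  45. ] [-1.  -1.6  0.3  1.7 -0.6 -0.4  2.   0.8]
blue_jar [649.1 -12.6  42.3] [-0.9  1.3  0.1 -3.3  4.8 -0.2]
yellow_jar [643.8  -4.2  93.6] [-1.3 -0.2 -0.2 -0.4  1.9  1.4]
green_jar [1012.4 -469.2 -280.6] [ 0.6 -0.7 -0.6  0.6]
red_stand [ 474.4 -285.6    5.9] [-1.2 -0.7  0.6  1.5 -0.7 -1.1  1.8  1.3]
blue_stand [ 645.7 -259.5    8.3] [-1.6 -0.9  0.6  1.7 -0.7 -0.9  2.   1.2]
yellow_stand [644.3 253.1   8.3] [-1.5 -1.4  0.3  1.1 -0.3 -0.4  1.3  1.7]
green_stand [ 520.5 -102.9 -132.1] [ 0.2 -0.3 -0.2  0.3]
flask [535. 450.   0.] [173.7, 395.4] 0.92
bottle [ 526. -444.    0.] [405.3, 180.7] 0.66
flask [542. 455.   0.] [120.5, 258.4] 0.8
bottle [ 513. -434.    0.] [485.5, 263.8] 0.6
sideblue [537. -17.   0.]
sidepink [603. -96.   0.]
```

View pics/crop.png

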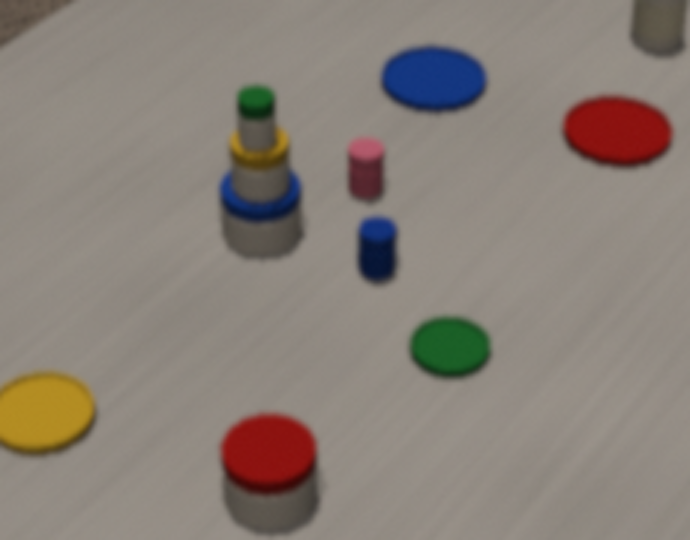

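The crop confirms it: green lid at about (275,204) on yellow on blue; the plain pink (312,226) and plain blue (316,252) cylinders are decoys. The green and blue-lid segmentation still needs fixing.

```bash
sed -i 's/(45,80)/(45,90)/; s/>150)&(hsv\[...,2\]>50)/>110)\&(hsv[...,2]>35)/' h.py
python3 - <<'E'
from h import *
S=[r.snapshot("side"),r.snapshot("top")]
T={"red_jar":((280,322),(213,287)),"blue_jar":((277,233),(309,212)),"yellow_jar":((277,219),(308,207)),"green_jar":((275,204),(308,201)),
"red_stand":((396,213),(426,281)),"blue_stand":((334,196),(412,212)),"yellow_stand":((204,307),(203,216)),"green_stand":((340,285),(296,296))}
for n,p in T.items():
    try: print(n,*locate(S,n,p,use=(0,2,3) if n in("blue_jar","yellow_jar") else (0,1,2,3)))
    except Exception as e: print(n,e)
for c in("green","blue"): print(c,[(np.round(c).tolist(),st.tolist()) for s in S for c,st in blobs(s,c)])
print(S[1]["pixels"][200,308],S[1]["pixels"][296,296],S[1]["pixels"][212,296])
E
```

```text
red_jar [468.2 219.2  45.7] [-1.4 -0.7 -0.1  0.5 -0.   0.4  0.7  0.6]
blue_jar [643.4  -3.5  51.7] [-1.5 -0.1 -0.1 -0.2  1.1  1.4]
yellow_jar [643.5  -4.4  90.7] [-1.1  0.  -0.1 -0.3  1.   0.8]
green_jar [644.1  -1.9 133.2] [-2.1 -1.5  0.3  1.1 -0.2 -0.4  0.6  1.5]
red_stand [ 473.3 -283.9   10.1] [-1.1 -0.6 -0.1  0.6 -0.1  0.1  0.6  0.6]
blue_stand [ 644.8 -260.3    7.7] [-1.2 -0.7  0.1  0.9 -0.4 -0.5  1.3  1.6]
yellow_stand [644.5 252.1   9.1] [-0.4 -0.9 -0.6  0.5  0.   0.4  0.6  0.5]
green_stand [443.3  29.2   7.8] [-1.7 -1.5  0.5  1.9 -0.6 -0.8  1.8  1.8]Traceback (most recent call last):
  File "<stdin>", line 8, in <module>
UnboundLocalError: cannot access local variable 'c' where it is not associated with a value
```

Emit:
carry_out([
  {"spin": 0.1145, "jaw": 0.0854},
  {"spin": 0.1145},
  {"spin": 0.1145},
  {"spin": 0.1145},
  {"translation": [0.021, -0.0298, 0]},
  {"translation": [0.021, -0.0298, 0]},
  {"translation": [0.021, -0.0298, 0]},
  {"translation": [0.021, -0.0298, 0]},
], squeeze=30)

```text
invalid input
```

Emit:
carry_out([
  {"spin": 0.1145, "jaw": 0.085, "translation": [0, 0, 0]},
  {"spin": 0.1145, "jaw": 0.085, "translation": [0, 0, 0]},
  {"spin": 0.1145, "jaw": 0.085, "translation": [0, 0, 0]},
  {"spin": 0.1145, "jaw": 0.085, "translation": [0, 0, 0]},
  {"spin": 0, "jaw": 0.085, "translation": [0.021, -0.0298, 0]},
  {"spin": 0, "jaw": 0.085, "translation": [0.021, -0.0298, 0]},
  {"spin": 0, "jaw": 0.085, "translation": [0.021, -0.0298, 0]},
  {"spin": 0, "jaw": 0.085, "translation": [0.021, -0.0298, 0]},
], squeeze=30)

```text
time: 2.17
tool_pos: [349.7, -417.8, 231.3]
tcp_rot: [-180.0, -0.0, -0.1]
ft_force: [0.9, 0.4, -0.1]
finger_gap: 85.2
grip_force: 0.0
```

Emit:
carry_out([
  {"spin": 0, "jaw": 0.085, "translation": [0.021, -0.0297, 0]},
  {"spin": 0, "jaw": 0.085, "translation": [0.021, -0.0297, 0]},
  {"spin": 0, "jaw": 0.085, "translation": [0.021, -0.0297, 0]},
  {"spin": 0, "jaw": 0.085, "translation": [0.021, -0.0297, 0]},
  {"spin": 0, "jaw": 0.085, "translation": [0.021, -0.0297, 0]},
  {"spin": 0, "jaw": 0.085, "translation": [0.021, -0.0297, 0]},
  {"spin": 0, "jaw": 0.085, "translation": [0.021, -0.0297, 0]},
  {"spin": 0, "jaw": 0.085, "translation": [0.021, -0.0297, 0]},
])

```text
time: 2.83
tool_pos: [518.1, -179.8, 231.5]
tcp_rot: [180.0, -0.0, -0.0]
ft_force: [0.1, -0.4, -0.4]
finger_gap: 85.1
grip_force: 0.0
```

Emit:
carry_out([
  {"spin": 0, "jaw": 0.085, "translation": [0.021, -0.0297, 0]},
  {"spin": 0, "jaw": 0.085, "translation": [0.021, -0.0297, 0]},
  {"spin": 0, "jaw": 0.085, "translation": [0.021, -0.0297, 0]},
  {"spin": 0, "jaw": 0.085, "translation": [0.021, -0.0297, 0]},
  {"spin": 0, "jaw": 0.085, "translation": [0.021, -0.0297, 0]},
  {"spin": 0, "jaw": 0.085, "translation": [0.021, -0.0297, 0]},
  {"spin": 0, "jaw": 0.085, "translation": [0, 0, 0.02]},
  {"spin": 0, "jaw": 0.085, "translation": [0, 0, 0.02]},
])

```text
time: 3.5
tool_pos: [645.3, -1.0, 192.3]
tcp_rot: [180.0, -0.2, 0.2]
ft_force: [0.0, -0.1, -1.0]
finger_gap: 85.0
grip_force: 0.0
```

```bash
python3 - <<'E'
from h import *
s=r.snapshot("side"); t=r.sense(); print(t["tool_pos"],t["tcp_rot"],t["joint_pos"])
cv2.imwrite("pics/a1.png",cv2.resize(s["pixels"][90:280,190:400],None,fx=3,fy=3))
E
```

```text
[642.03553003  -1.73971694 185.81309981] [-1.79976028e+02  2.92536762e-01  1.12238615e-01] [-4.72876701e+00  1.55303027e+01  8.08921128e+01 -8.05517899e-04
  8.38711007e+01  8.51591436e+01]
```

View pics/a1.png

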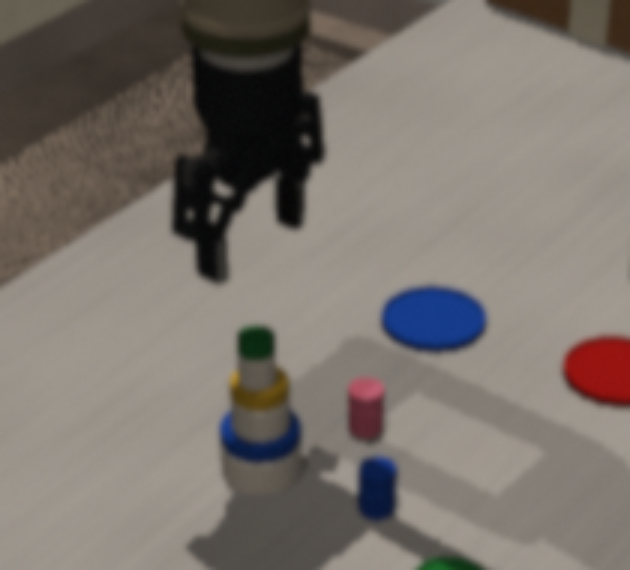

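The gripper is centred above the green-lidded jar, which is upright on the stack at crop (255,345). Next I descend and grip.

Emit:
carry_out([
  {"spin": 0, "jaw": 0.085, "translation": [0, 0, 0.02]},
  {"spin": 0, "jaw": 0.085, "translation": [0, 0, 0.02]},
  {"spin": 0, "jaw": 0.085, "translation": [0, 0, 0.02]},
  {"spin": 0, "jaw": 0.085, "translation": [0, 0, 0.02]},
  {"spin": 0, "jaw": 0.085, "translation": [0, 0, 0.014]},
  {"spin": 0, "jaw": 0.06, "translation": [0, 0, 0]},
  {"spin": 0, "jaw": 0.05, "translation": [0, 0, 0]},
  {"spin": 0, "jaw": 0.04, "translation": [0, 0, 0]},
])

```text
time: 4.22
tool_pos: [644.2, -3.5, 98.9]
tcp_rot: [180.0, -0.1, -0.0]
ft_force: [-0.1, -0.3, 1.0]
finger_gap: 51.5
grip_force: 0.0
```

Emit:
carry_out([
  {"spin": 0, "jaw": 0.038, "translation": [0, 0, 0]},
  {"spin": 0, "jaw": 0.036, "translation": [0, 0, 0]},
  {"spin": 0, "jaw": 0.034, "translation": [0, 0, 0]},
  {"spin": 0, "jaw": 0.032, "translation": [0, 0, 0]},
  {"spin": 0, "jaw": 0.03, "translation": [0, 0, 0]},
  {"spin": 0, "jaw": 0.025, "translation": [0, 0, 0]},
  {"spin": 0, "jaw": 0.02, "translation": [0, 0, 0]},
  {"spin": 0, "jaw": 0.02, "translation": [0, 0, 0]},
])

```text
time: 4.88
tool_pos: [643.7, -3.3, 97.9]
tcp_rot: [-180.0, -0.1, -0.0]
ft_force: [0.8, 1.2, 4.0]
finger_gap: 29.3
grip_force: 29.7
```

Emit:
carry_out([
  {"spin": 0, "jaw": 0.02, "translation": [0, 0, -0.005]},
  {"spin": 0, "jaw": 0.02, "translation": [0, 0, -0.01]},
  {"spin": 0, "jaw": 0.02, "translation": [0, 0, -0.015]},
  {"spin": 0, "jaw": 0.02, "translation": [0, 0, -0.015]},
  {"spin": 0, "jaw": 0.02, "translation": [0, 0, -0.015]},
  {"spin": 0, "jaw": 0.02, "translation": [-0.02, -0.003, 0]},
  {"spin": 0, "jaw": 0.02, "translation": [-0.02, -0.003, 0]},
  {"spin": 0, "jaw": 0.02, "translation": [-0.02, -0.003, 0]},
])

```text
time: 5.55
tool_pos: [582.9, 5.7, 158.2]
tcp_rot: [180.0, -0.0, -0.0]
ft_force: [-0.2, -0.4, -0.3]
finger_gap: 29.1
grip_force: 29.6
```

Emit:
carry_out([
  {"spin": 0, "jaw": 0.02, "translation": [-0.02, -0.0035, 0]},
  {"spin": 0, "jaw": 0.02, "translation": [-0.02, -0.0035, 0]},
  {"spin": 0, "jaw": 0.02, "translation": [-0.02, -0.0035, 0]},
  {"spin": 0, "jaw": 0.02, "translation": [-0.02, -0.0035, 0]},
  {"spin": 0, "jaw": 0.02, "translation": [-0.02, -0.0035, 0]},
  {"spin": 0, "jaw": 0.02, "translation": [-0.02, -0.003, 0]},
  {"spin": 0, "jaw": 0.02, "translation": [-0.02, -0.003, 0]},
  {"spin": 0, "jaw": 0.02, "translation": [0, 0, 0]},
])

```text
time: 6.22
tool_pos: [440.5, 29.7, 157.3]
tcp_rot: [-180.0, 0.1, 0.0]
ft_force: [-0.8, -0.2, -0.4]
finger_gap: 29.5
grip_force: 29.7
```

```bash
python3 - <<'E'
from h import *
S=[r.snapshot("side"),r.snapshot("top")]; t=r.sense(); print(t["tool_pos"],t["tcp_rot"],t["finger_gap"],t["ft_force"])
cv2.imwrite("pics/a2.png",cv2.resize(S[0]["pixels"][150:350,190:420],None,fx=3,fy=3))
for n,p in {"blue_jar":((277,233),(309,212)),"yellow_jar":((277,219),(308,207))}.items():
    try: print(n,*locate(S,n,p,use=(0,2,3)))
    except Exception as e: print(n,e)
E
```

```text
[443.46392975  29.23855569 158.05832491] [ 1.79989251e+02 -8.82333104e-02 -1.24707153e-03] 29.261100853109934 [ 0.83650743 -0.98882839  0.04401263]
blue_jar [643.4  -3.5  51.7] [-1.5 -0.1 -0.1 -0.2  1.1  1.4]
yellow_jar [643.5  -4.4  90.7] [-1.1  0.  -0.1 -0.3  1.   0.8]
```

View pics/a2.png

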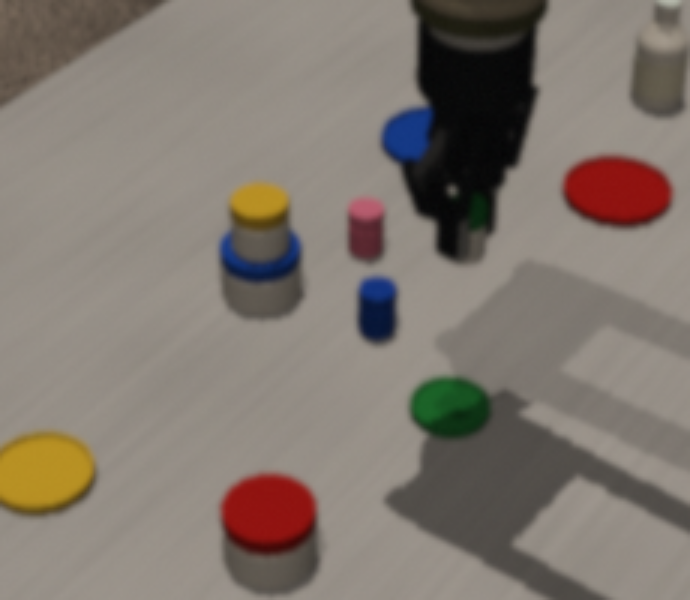

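The green jar is held upright at crop (465,230), and the yellow-on-blue stack is undisturbed at (260,250). I lower it onto the green stand.

Emit:
carry_out([
  {"spin": 0, "jaw": 0.02, "translation": [0, 0, 0.022]},
  {"spin": 0, "jaw": 0.02, "translation": [0, 0, 0.03]},
  {"spin": 0, "jaw": 0.02, "translation": [0, 0, 0.03]},
  {"spin": 0, "jaw": 0.02, "translation": [0, 0, 0.025]},
  {"spin": 0, "jaw": 0.02, "translation": [0, 0, 0.015]},
  {"spin": 0, "jaw": 0.02, "translation": [0, 0, 0.01]},
  {"spin": 0, "jaw": 0.02, "translation": [0, 0, 0.007]},
  {"spin": 0, "jaw": 0.02, "translation": [0, 0, 0]},
])

```text
time: 6.98
tool_pos: [443.1, 29.2, 17.4]
tcp_rot: [-180.0, 0.1, -0.0]
ft_force: [-0.1, -1.0, 0.5]
finger_gap: 29.2
grip_force: 29.7
```

Emit:
carry_out([
  {"spin": 0, "jaw": 0.02, "translation": [0, 0, 0.001]},
  {"spin": 0, "jaw": 0.02, "translation": [0, 0, 0.001]},
  {"spin": 0, "jaw": 0.02, "translation": [0, 0, 0.001]},
  {"spin": 0, "jaw": 0.02, "translation": [0, 0, 0.001]},
  {"spin": 0, "jaw": 0.02, "translation": [0, 0, 0]},
  {"spin": 0, "jaw": 0.02, "translation": [0, 0, 0]},
  {"spin": 0, "jaw": 0.02, "translation": [0, 0, 0]},
  {"spin": 0, "jaw": 0.02, "translation": [0, 0, 0]},
])

```text
time: 7.65
tool_pos: [443.4, 29.2, 14.4]
tcp_rot: [180.0, -0.0, -0.0]
ft_force: [0.8, -0.5, -0.9]
finger_gap: 28.9
grip_force: 29.7
```

Emit:
carry_out([
  {"spin": 0, "jaw": 0.02, "translation": [0, 0, 0.0005]},
  {"spin": 0, "jaw": 0.02, "translation": [0, 0, 0.0005]},
  {"spin": 0, "jaw": 0.02, "translation": [0, 0, 0]},
  {"spin": 0, "jaw": 0.02, "translation": [0, 0, 0]},
  {"spin": 0, "jaw": 0.02, "translation": [0, 0, 0]},
  {"spin": 0, "jaw": 0.02, "translation": [0, 0, 0]},
  {"spin": 0, "jaw": 0.02, "translation": [0, 0, 0]},
  {"spin": 0, "jaw": 0.02, "translation": [0, 0, 0]},
])

```text
time: 8.32
tool_pos: [443.5, 29.3, 13.8]
tcp_rot: [180.0, -0.0, -0.0]
ft_force: [-3.3, -0.0, 6.1]
finger_gap: 29.5
grip_force: 30.3
```

```bash
python3 - <<'E'
from h import *
for i in range(4):
    r.snapshot("top");t=r.sense(); print(t["tool_pos"],t["finger_gap"],t["ft_force"])
E
```

```text
[443.46878414  29.26268077  13.79890388] 29.26968354327409 [-3.12613135  0.25273844  6.4861597 ]
[443.42211745  29.25568309  13.77147653] 29.345628249790263 [-2.70706989 -0.24724754  5.95291726]
[443.45233223  29.26887103  13.80733248] 29.203569205068373 [-2.93271975  0.85211183  5.38220349]
[443.47879547  29.26512843  13.79544569] 29.2610142609616 [-2.74593024  0.47385474  6.47994018]
```

Emit:
carry_out([
  {"spin": 0, "jaw": 0.031, "translation": [0, 0, 0]},
  {"spin": 0, "jaw": 0.034, "translation": [0, 0, 0]},
  {"spin": 0, "jaw": 0.04, "translation": [0, 0, 0]},
  {"spin": 0, "jaw": 0.05, "translation": [0, 0, 0]},
  {"spin": 0, "jaw": 0.06, "translation": [0, 0, 0]},
  {"spin": 0, "jaw": 0.06, "translation": [0, 0, -0.006]},
  {"spin": 0, "jaw": 0.06, "translation": [0, 0, -0.02]},
  {"spin": 0, "jaw": 0.07, "translation": [0, 0, -0.03]},
])

```text
time: 9.18
tool_pos: [440.6, 29.4, 67.5]
tcp_rot: [-180.0, 0.3, -0.0]
ft_force: [-0.1, -0.4, 0.7]
finger_gap: 69.6
grip_force: 0.0
```

Emit:
carry_out([
  {"spin": 0, "jaw": 0.085, "translation": [0, 0, -0.03]},
  {"spin": 0, "jaw": 0.085, "translation": [0, 0, -0.03]},
  {"spin": 0, "jaw": 0.085, "translation": [0, 0, -0.03]},
  {"spin": 0, "jaw": 0.085, "translation": [0.025, 0.0042, 0]},
  {"spin": 0, "jaw": 0.085, "translation": [0.025, 0.0042, 0]},
  {"spin": 0, "jaw": 0.085, "translation": [0.025, 0.0042, 0]},
  {"spin": 0, "jaw": 0.085, "translation": [0.025, 0.0042, 0]},
  {"spin": 0, "jaw": 0.085, "translation": [0.025, 0.0042, 0]},
])

```text
time: 9.85
tool_pos: [569.5, 8.0, 159.8]
tcp_rot: [180.0, -0.0, -0.0]
ft_force: [-0.7, -0.3, 0.1]
finger_gap: 84.8
grip_force: 0.0
```

Emit:
carry_out([
  {"spin": 0, "jaw": 0.085, "translation": [0.025, 0.0042, 0]},
  {"spin": 0, "jaw": 0.085, "translation": [0.025, 0.0042, 0]},
  {"spin": 0, "jaw": 0.085, "translation": [0.025, 0.0042, 0]},
  {"spin": 0, "jaw": 0.085, "translation": [0, 0, 0]},
  {"spin": 0, "jaw": 0.085, "translation": [0, 0, 0]},
  {"spin": 0, "jaw": 0.085, "translation": [0, 0, 0]},
  {"spin": 0, "jaw": 0.085, "translation": [0, 0, 0]},
  {"spin": 0, "jaw": 0.085, "translation": [0, 0, 0]},
])

```text
time: 10.52
tool_pos: [642.7, -4.1, 159.8]
tcp_rot: [180.0, -0.0, 0.0]
ft_force: [-0.3, -0.5, -0.1]
finger_gap: 84.8
grip_force: 0.0
```

```bash
python3 - <<'E'
from h import *
S=[r.snapshot("side"),r.snapshot("top")]; t=r.sense(); print(t["tool_pos"],t["tcp_rot"],t["finger_gap"],t["ft_force"])
cv2.imwrite("pics/a3.png",cv2.resize(S[0]["pixels"][150:350,190:420],None,fx=3,fy=3))
E
```

```text
[642.91345369  -4.21903153 159.89885643] [ 1.79996899e+02 -3.54422650e-02 -6.77895834e-04] 84.39014223118599 [-0.61962986  0.13468612 -0.1899034 ]
```

View pics/a3.png

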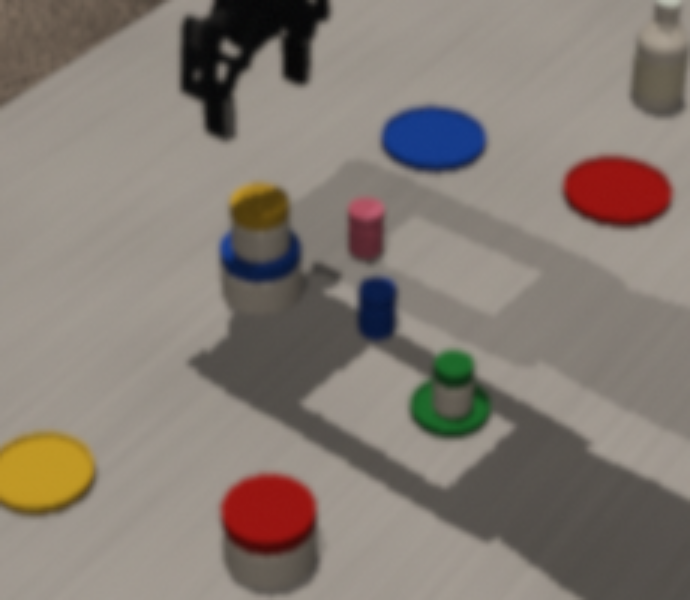

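The green jar stands flat in the centre of its stand at crop (452,390). The gripper is above the yellow jar at (260,210). I descend and grip the yellow jar.

Emit:
carry_out([
  {"spin": 0, "jaw": 0.085, "translation": [0, 0, 0.025]},
  {"spin": 0, "jaw": 0.085, "translation": [0, 0, 0.03]},
  {"spin": 0, "jaw": 0.085, "translation": [0, 0, 0.025]},
  {"spin": 0, "jaw": 0.085, "translation": [0, 0, 0.015]},
  {"spin": 0, "jaw": 0.085, "translation": [0, 0, 0.01]},
  {"spin": 0, "jaw": 0.075, "translation": [0, 0, 0]},
  {"spin": 0, "jaw": 0.065, "translation": [0, 0, 0]},
  {"spin": 0, "jaw": 0.056, "translation": [0, 0, 0]},
])

```text
time: 11.28
tool_pos: [644.5, -4.5, 56.2]
tcp_rot: [180.0, -0.2, -0.0]
ft_force: [-0.3, -0.1, 0.4]
finger_gap: 56.7
grip_force: 0.0
```

Emit:
carry_out([
  {"spin": 0, "jaw": 0.052, "translation": [0, 0, 0]},
  {"spin": 0, "jaw": 0.05, "translation": [0, 0, 0]},
  {"spin": 0, "jaw": 0.048, "translation": [0, 0, 0]},
  {"spin": 0, "jaw": 0.046, "translation": [0, 0, 0]},
  {"spin": 0, "jaw": 0.044, "translation": [0, 0, 0]},
  {"spin": 0, "jaw": 0.04, "translation": [0, 0, 0]},
  {"spin": 0, "jaw": 0.036, "translation": [0, 0, 0]},
  {"spin": 0, "jaw": 0.036, "translation": [0, 0, 0]},
])

```text
time: 11.95
tool_pos: [644.0, -4.4, 55.2]
tcp_rot: [180.0, -0.1, -0.0]
ft_force: [-0.0, -0.1, 7.3]
finger_gap: 45.0
grip_force: 30.9
```

Emit:
carry_out([
  {"spin": 0, "jaw": 0.036, "translation": [0, 0, -0.005]},
  {"spin": 0, "jaw": 0.036, "translation": [0, 0, -0.01]},
  {"spin": 0, "jaw": 0.036, "translation": [0, 0, -0.015]},
  {"spin": 0, "jaw": 0.036, "translation": [0, 0, -0.015]},
  {"spin": 0, "jaw": 0.036, "translation": [0, 0, -0.015]},
  {"spin": 0, "jaw": 0.036, "translation": [0, -0.02, 0]},
  {"spin": 0, "jaw": 0.036, "translation": [0, -0.03, 0]},
  {"spin": 0, "jaw": 0.036, "translation": [0, -0.03, 0]},
])

```text
time: 12.62
tool_pos: [643.7, 75.6, 115.5]
tcp_rot: [180.0, -0.1, -0.1]
ft_force: [0.0, -0.3, -1.3]
finger_gap: 45.4
grip_force: 30.8
```

Emit:
carry_out([
  {"spin": 0, "jaw": 0.036, "translation": [0, -0.03, 0]},
  {"spin": 0, "jaw": 0.036, "translation": [0, -0.03, 0]},
  {"spin": 0, "jaw": 0.036, "translation": [0, -0.03, 0]},
  {"spin": 0, "jaw": 0.036, "translation": [0, -0.03, 0]},
  {"spin": 0, "jaw": 0.036, "translation": [0, -0.03, 0]},
  {"spin": 0, "jaw": 0.036, "translation": [0, -0.0165, 0]},
  {"spin": 0, "jaw": 0.036, "translation": [0, -0.01, 0]},
  {"spin": 0, "jaw": 0.036, "translation": [0, 0, 0]},
])

```text
time: 13.28
tool_pos: [643.1, 253.8, 114.4]
tcp_rot: [-180.0, 0.0, 0.1]
ft_force: [0.2, -0.3, -0.7]
finger_gap: 44.9
grip_force: 30.8
```

```bash
python3 - <<'E'
from h import *
S=[r.snapshot("side"),r.snapshot("top")]; t=r.sense(); print(t["tool_pos"],t["tcp_rot"],t["finger_gap"],t["ft_force"])
cv2.imwrite("pics/a4.png",cv2.resize(S[0]["pixels"][150:350,140:370],None,fx=3,fy=3))
print(*locate(S,"blue_jar",((277,233),(309,212))))
E
```

```text
[643.46216144 251.10522658 114.22161269] [ 1.79952458e+02  1.41691940e-02 -1.12717241e-02] 45.39454999236637 [-0.33837356 -0.08546412  0.54619691]
[643.5  -3.5  48.5] [-1.5 -1.4 -0.1  0.9 -0.2 -0.1  1.   1.7]
```

View pics/a4.png

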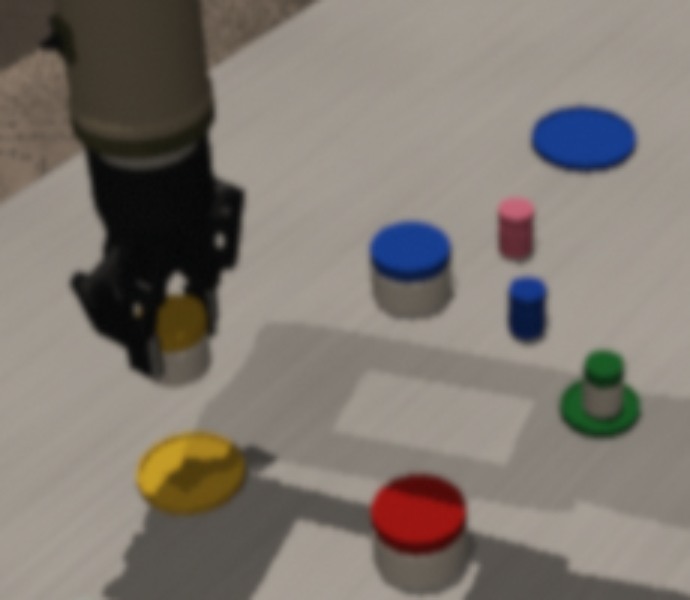

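The yellow jar is held upright at crop (180,345) over the yellow stand at (190,470). The blue jar stands free at (410,270).

Emit:
carry_out([
  {"spin": 0, "jaw": 0.036, "translation": [0, 0, 0.02]},
  {"spin": 0, "jaw": 0.036, "translation": [0, 0, 0.03]},
  {"spin": 0, "jaw": 0.036, "translation": [0, 0, 0.022]},
  {"spin": 0, "jaw": 0.036, "translation": [0, 0, 0.014]},
  {"spin": 0, "jaw": 0.036, "translation": [0, 0, 0.008]},
  {"spin": 0, "jaw": 0.036, "translation": [0, 0, 0.003]},
  {"spin": 0, "jaw": 0.036, "translation": [0, 0, 0]},
  {"spin": 0, "jaw": 0.036, "translation": [0, 0, 0]},
])

```text
time: 14.05
tool_pos: [644.5, 252.1, 18.9]
tcp_rot: [-180.0, -0.1, -0.0]
ft_force: [1.1, 0.4, -0.1]
finger_gap: 45.1
grip_force: 30.8
```

Emit:
carry_out([
  {"spin": 0, "jaw": 0.036, "translation": [0, 0, 0.001]},
  {"spin": 0, "jaw": 0.036, "translation": [0, 0, 0.001]},
  {"spin": 0, "jaw": 0.036, "translation": [0, 0, 0.0005]},
  {"spin": 0, "jaw": 0.036, "translation": [0, 0, 0]},
  {"spin": 0, "jaw": 0.036, "translation": [0, 0, 0]},
  {"spin": 0, "jaw": 0.036, "translation": [0, 0, 0]},
  {"spin": 0, "jaw": 0.036, "translation": [0, 0, 0]},
  {"spin": 0, "jaw": 0.036, "translation": [0, 0, 0]},
])

```text
time: 14.72
tool_pos: [643.6, 252.3, 15.3]
tcp_rot: [-180.0, -0.0, -0.0]
ft_force: [-0.9, 0.9, 3.2]
finger_gap: 45.4
grip_force: 30.9
```

Emit:
carry_out([
  {"spin": 0, "jaw": 0.036, "translation": [0, 0, 0.0004]},
  {"spin": 0, "jaw": 0.036, "translation": [0, 0, 0]},
  {"spin": 0, "jaw": 0.036, "translation": [0, 0, 0]},
  {"spin": 0, "jaw": 0.036, "translation": [0, 0, 0]},
  {"spin": 0, "jaw": 0.036, "translation": [0, 0, 0]},
  {"spin": 0, "jaw": 0.036, "translation": [0, 0, 0]},
  {"spin": 0, "jaw": 0.036, "translation": [0, 0, 0]},
  {"spin": 0, "jaw": 0.036, "translation": [0, 0, 0]},
])

```text
time: 15.38
tool_pos: [643.6, 252.3, 15.3]
tcp_rot: [-180.0, -0.0, -0.0]
ft_force: [-2.6, -0.0, 5.9]
finger_gap: 45.6
grip_force: 31.3
```

Emit:
carry_out([
  {"spin": 0, "jaw": 0.047, "translation": [0, 0, 0]},
  {"spin": 0, "jaw": 0.05, "translation": [0, 0, 0]},
  {"spin": 0, "jaw": 0.056, "translation": [0, 0, 0]},
  {"spin": 0, "jaw": 0.065, "translation": [0, 0, 0]},
  {"spin": 0, "jaw": 0.07, "translation": [0, 0, 0]},
  {"spin": 0, "jaw": 0.07, "translation": [0, 0, -0.006]},
  {"spin": 0, "jaw": 0.075, "translation": [0, 0, -0.02]},
  {"spin": 0, "jaw": 0.085, "translation": [0, 0, -0.03]},
])

```text
time: 16.05
tool_pos: [640.5, 251.2, 67.1]
tcp_rot: [179.9, 0.4, -0.0]
ft_force: [-0.6, 0.2, 0.0]
finger_gap: 84.3
grip_force: 0.0
```

Emit:
carry_out([
  {"spin": 0, "jaw": 0.085, "translation": [0, 0, -0.03]},
  {"spin": 0, "jaw": 0.085, "translation": [0, 0, -0.009]},
  {"spin": 0, "jaw": 0.085, "translation": [0, 0.03, 0]},
  {"spin": 0, "jaw": 0.085, "translation": [0, 0.03, 0]},
  {"spin": 0, "jaw": 0.085, "translation": [0, 0.03, 0]},
  {"spin": 0, "jaw": 0.085, "translation": [0, 0.03, 0]},
  {"spin": 0, "jaw": 0.085, "translation": [0, 0.03, 0]},
  {"spin": 0, "jaw": 0.085, "translation": [0, 0.03, 0]},
])

```text
time: 16.72
tool_pos: [643.2, 70.8, 109.6]
tcp_rot: [180.0, -0.0, -0.0]
ft_force: [0.3, -0.9, -0.5]
finger_gap: 84.6
grip_force: 0.0
```

Emit:
carry_out([
  {"spin": 0, "jaw": 0.085, "translation": [0, 0.03, 0]},
  {"spin": 0, "jaw": 0.085, "translation": [0, 0.03, 0]},
  {"spin": 0, "jaw": 0.085, "translation": [0, 0.016, 0]},
  {"spin": 0, "jaw": 0.085, "translation": [0, 0, 0]},
  {"spin": 0, "jaw": 0.085, "translation": [0, 0, 0]},
  {"spin": 0, "jaw": 0.085, "translation": [0, 0, 0]},
  {"spin": 0, "jaw": 0.085, "translation": [0, 0, 0]},
  {"spin": 0, "jaw": 0.085, "translation": [0, 0, 0]},
])

```text
time: 17.38
tool_pos: [643.3, -2.5, 109.4]
tcp_rot: [-180.0, 0.0, 0.1]
ft_force: [-0.4, -0.3, 0.6]
finger_gap: 85.0
grip_force: 0.0
```

```bash
python3 - <<'E'
from h import *
S=[r.snapshot("side"),r.snapshot("top")]; t=r.sense(); print(t["tool_pos"],t["tcp_rot"],t["finger_gap"],t["ft_force"])
cv2.imwrite("pics/a5.png",cv2.resize(S[0]["pixels"][150:350,140:370],None,fx=3,fy=3))
E
```

```text
[643.32683998  -2.77187543 109.38009785] [-1.79993476e+02  1.03174084e-03  7.10155347e-02] 84.91191191765454 [-0.24257795 -0.21485803 -0.26863661]
```

View pics/a5.png

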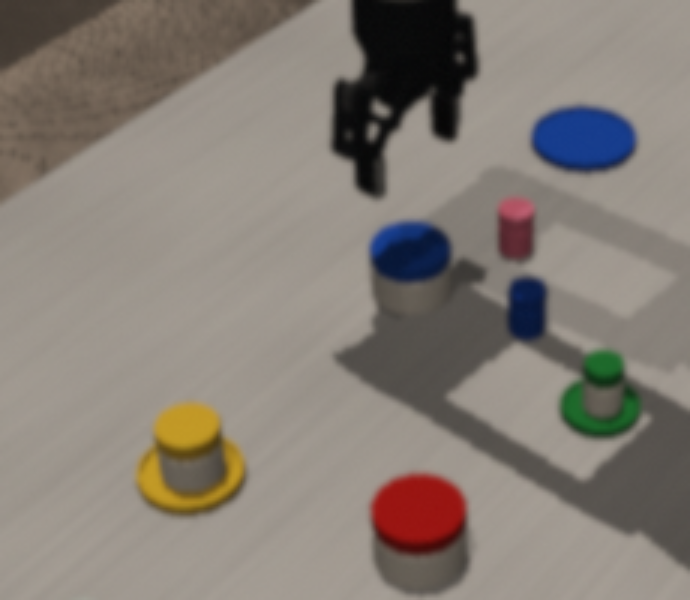

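The yellow jar sits flat in the centre of its stand at crop (190,450). The gripper is above the blue jar at (410,265). Next I grip the blue jar.

Emit:
carry_out([
  {"spin": 0, "jaw": 0.085, "translation": [0, 0, 0.02]},
  {"spin": 0, "jaw": 0.085, "translation": [0, 0, 0.025]},
  {"spin": 0, "jaw": 0.085, "translation": [0, 0, 0.025]},
  {"spin": 0, "jaw": 0.085, "translation": [0, 0, 0.018]},
  {"spin": 0, "jaw": 0.085, "translation": [0, 0, 0.012]},
  {"spin": 0, "jaw": 0.085, "translation": [0, 0, 0]},
  {"spin": 0, "jaw": 0.078, "translation": [0, 0, 0]},
  {"spin": 0, "jaw": 0.074, "translation": [0, 0, 0]},
])

```text
time: 18.15
tool_pos: [644.5, -3.8, 11.0]
tcp_rot: [180.0, -0.1, 0.0]
ft_force: [-0.2, 0.1, -0.4]
finger_gap: 73.7
grip_force: 0.0
```

Emit:
carry_out([
  {"spin": 0, "jaw": 0.071, "translation": [0, 0, 0]},
  {"spin": 0, "jaw": 0.069, "translation": [0, 0, 0]},
  {"spin": 0, "jaw": 0.067, "translation": [0, 0, 0]},
  {"spin": 0, "jaw": 0.065, "translation": [0, 0, 0]},
  {"spin": 0, "jaw": 0.062, "translation": [0, 0, 0]},
  {"spin": 0, "jaw": 0.055, "translation": [0, 0, 0]},
  {"spin": 0, "jaw": 0.052, "translation": [0, 0, 0]},
  {"spin": 0, "jaw": 0.052, "translation": [0, 0, 0]},
])

```text
time: 18.82
tool_pos: [644.0, -3.8, 10.5]
tcp_rot: [-180.0, -0.1, -0.0]
ft_force: [-0.4, 0.8, 7.3]
finger_gap: 63.0
grip_force: 33.1
```

Emit:
carry_out([
  {"spin": 0, "jaw": 0.052, "translation": [0, 0, -0.005]},
  {"spin": 0, "jaw": 0.052, "translation": [0, 0, -0.01]},
  {"spin": 0, "jaw": 0.052, "translation": [0, 0, -0.015]},
  {"spin": 0, "jaw": 0.052, "translation": [0, 0, -0.02]},
  {"spin": 0, "jaw": 0.052, "translation": [0, 0, -0.02]},
  {"spin": 0, "jaw": 0.052, "translation": [0, 0, -0.01]},
  {"spin": 0, "jaw": 0.052, "translation": [0, 0.01, 0]},
  {"spin": 0, "jaw": 0.052, "translation": [0, 0.02, 0]},
])

```text
time: 19.48
tool_pos: [644.1, -32.8, 90.7]
tcp_rot: [-180.0, -0.1, 0.1]
ft_force: [-0.1, 0.5, -2.8]
finger_gap: 63.5
grip_force: 33.6
```

Emit:
carry_out([
  {"spin": 0, "jaw": 0.052, "translation": [0, 0.03, 0]},
  {"spin": 0, "jaw": 0.052, "translation": [0, 0.03, 0]},
  {"spin": 0, "jaw": 0.052, "translation": [0, 0.03, 0]},
  {"spin": 0, "jaw": 0.052, "translation": [0, 0.03, 0]},
  {"spin": 0, "jaw": 0.052, "translation": [0, 0.03, 0]},
  {"spin": 0, "jaw": 0.052, "translation": [0, 0.03, 0]},
  {"spin": 0, "jaw": 0.052, "translation": [0, 0.03, 0]},
  {"spin": 0, "jaw": 0.052, "translation": [0.001, 0.0165, 0]},
])

```text
time: 20.15
tool_pos: [642.7, -264.5, 88.2]
tcp_rot: [180.0, 0.1, -0.1]
ft_force: [0.4, -0.3, -1.5]
finger_gap: 63.7
grip_force: 33.7
```

Emit:
carry_out([
  {"spin": 0, "jaw": 0.052, "translation": [0, 0, 0]},
  {"spin": 0, "jaw": 0.052, "translation": [0, 0, 0]},
  {"spin": 0, "jaw": 0.052, "translation": [0, 0, 0]},
  {"spin": 0, "jaw": 0.052, "translation": [0, 0, 0]},
  {"spin": 0, "jaw": 0.052, "translation": [0, 0, 0.01]},
  {"spin": 0, "jaw": 0.052, "translation": [0, 0, 0.01]},
  {"spin": 0, "jaw": 0.052, "translation": [0, 0, 0]},
  {"spin": 0, "jaw": 0.052, "translation": [0, 0, 0]},
])

```text
time: 20.82
tool_pos: [643.1, -259.2, 67.3]
tcp_rot: [-179.9, 0.2, 0.0]
ft_force: [-0.5, -0.7, -1.7]
finger_gap: 63.3
grip_force: 33.7
```

```bash
python3 - <<'E'
from h import *
S=[r.snapshot("side"),r.snapshot("top")]; t=r.sense(); print(t["tool_pos"],t["tcp_rot"],t["finger_gap"],t["ft_force"])
cv2.imwrite("pics/a6.png",cv2.resize(S[0]["pixels"][90:300,210:450],None,fx=2.8,fy=2.8))
E
```

```text
[ 644.14891624 -260.03487044   69.05853424] [-1.79985509e+02  3.08130583e-02  1.06466903e-02] 63.27124584072188 [ 0.17179851 -0.37843545 -1.85927565]
```

View pics/a6.png

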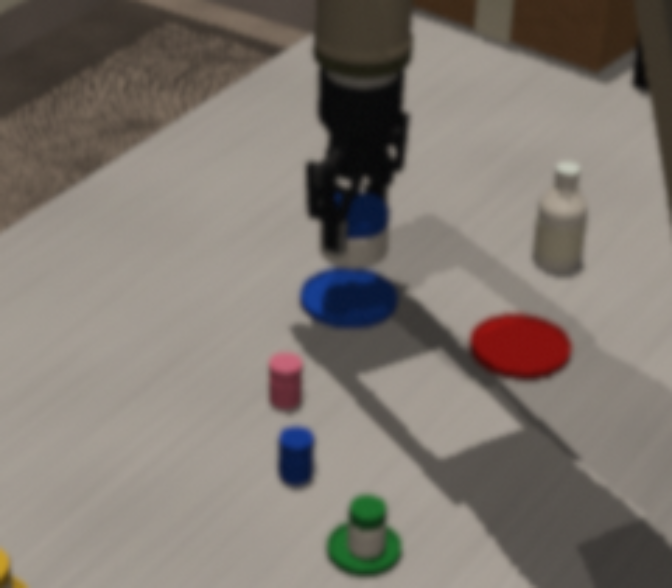

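The blue jar is held upright at crop (360,225) above the blue stand at (350,297), and the decoys are untouched. I lower it.

Emit:
carry_out([
  {"spin": 0, "jaw": 0.052, "translation": [0, 0, 0.015]},
  {"spin": 0, "jaw": 0.052, "translation": [0, 0, 0.015]},
  {"spin": 0, "jaw": 0.052, "translation": [0, 0, 0.01]},
  {"spin": 0, "jaw": 0.052, "translation": [0, 0, 0.007]},
  {"spin": 0, "jaw": 0.052, "translation": [0, 0, 0.004]},
  {"spin": 0, "jaw": 0.052, "translation": [0, 0, 0]},
  {"spin": 0, "jaw": 0.052, "translation": [0, 0, 0]},
  {"spin": 0, "jaw": 0.052, "translation": [0, 0, 0]},
])

```text
time: 21.58
tool_pos: [644.4, -260.5, 18.3]
tcp_rot: [180.0, -0.0, -0.0]
ft_force: [0.5, 0.1, -1.7]
finger_gap: 63.2
grip_force: 33.7
```

Emit:
carry_out([
  {"spin": 0, "jaw": 0.052, "translation": [0, 0, 0.001]},
  {"spin": 0, "jaw": 0.052, "translation": [0, 0, 0.001]},
  {"spin": 0, "jaw": 0.052, "translation": [0, 0, 0.0005]},
  {"spin": 0, "jaw": 0.052, "translation": [0, 0, 0]},
  {"spin": 0, "jaw": 0.052, "translation": [0, 0, 0]},
  {"spin": 0, "jaw": 0.052, "translation": [0, 0, 0]},
  {"spin": 0, "jaw": 0.052, "translation": [0, 0, 0]},
  {"spin": 0, "jaw": 0.052, "translation": [0, 0, 0]},
])

```text
time: 22.25
tool_pos: [644.5, -260.5, 16.6]
tcp_rot: [180.0, -0.0, -0.0]
ft_force: [-3.0, 0.9, 5.9]
finger_gap: 63.0
grip_force: 34.2
```

Emit:
carry_out([
  {"spin": 0, "jaw": 0.065, "translation": [0, 0, 0]},
  {"spin": 0, "jaw": 0.069, "translation": [0, 0, 0]},
  {"spin": 0, "jaw": 0.075, "translation": [0, 0, 0]},
  {"spin": 0, "jaw": 0.085, "translation": [0, 0, 0]},
  {"spin": 0, "jaw": 0.085, "translation": [0, 0, 0]},
  {"spin": 0, "jaw": 0.085, "translation": [0, 0, -0.006]},
  {"spin": 0, "jaw": 0.085, "translation": [0, 0, -0.02]},
  {"spin": 0, "jaw": 0.085, "translation": [0, 0, -0.03]},
])

```text
time: 22.92
tool_pos: [641.6, -259.1, 68.7]
tcp_rot: [-179.8, 0.4, -0.0]
ft_force: [0.8, -0.4, -0.3]
finger_gap: 85.0
grip_force: 0.0
```

Emit:
carry_out([
  {"spin": 0, "jaw": 0.085, "translation": [0, 0, -0.03]},
  {"spin": 0, "jaw": 0.085, "translation": [0, 0, -0.024]},
  {"spin": 0, "jaw": 0.085, "translation": [-0.0118, -0.032, 0]},
  {"spin": 0, "jaw": 0.085, "translation": [-0.0118, -0.032, 0]},
  {"spin": 0, "jaw": 0.085, "translation": [-0.0118, -0.032, 0]},
  {"spin": 0, "jaw": 0.085, "translation": [-0.0118, -0.032, 0]},
  {"spin": 0, "jaw": 0.085, "translation": [-0.0118, -0.032, 0]},
  {"spin": 0, "jaw": 0.085, "translation": [-0.0118, -0.032, 0]},
])

```text
time: 23.58
tool_pos: [572.9, -67.1, 126.5]
tcp_rot: [180.0, -0.0, -0.0]
ft_force: [0.3, 0.4, -0.3]
finger_gap: 84.9
grip_force: 0.0
```

Emit:
carry_out([
  {"spin": 0, "jaw": 0.085, "translation": [-0.0118, -0.032, 0]},
  {"spin": 0, "jaw": 0.085, "translation": [-0.0118, -0.032, 0]},
  {"spin": 0, "jaw": 0.085, "translation": [-0.0118, -0.032, 0]},
  {"spin": 0, "jaw": 0.085, "translation": [-0.0118, -0.032, 0]},
  {"spin": 0, "jaw": 0.085, "translation": [-0.0118, -0.032, 0]},
  {"spin": 0, "jaw": 0.085, "translation": [-0.0118, -0.032, 0]},
  {"spin": 0, "jaw": 0.085, "translation": [-0.0118, -0.032, 0]},
  {"spin": 0, "jaw": 0.085, "translation": [-0.0118, -0.032, 0]},
])

```text
time: 24.25
tool_pos: [478.5, 189.1, 126.7]
tcp_rot: [-180.0, -0.1, -0.0]
ft_force: [1.5, -0.3, -0.0]
finger_gap: 84.9
grip_force: 0.0
```

Emit:
carry_out([
  {"spin": 0, "jaw": 0.085, "translation": [-0.011, -0.032, 0]},
  {"spin": 0, "jaw": 0.085, "translation": [0, 0, 0]},
  {"spin": 0, "jaw": 0.085, "translation": [0, 0, 0]},
  {"spin": 0, "jaw": 0.085, "translation": [0, 0, 0]},
  {"spin": 0, "jaw": 0.085, "translation": [0, 0, 0]},
  {"spin": 0, "jaw": 0.085, "translation": [0, 0, 0]},
  {"spin": 0, "jaw": 0.085, "translation": [0, 0, 0]},
  {"spin": 0, "jaw": 0.085, "translation": [0, 0, 0]},
])

```text
time: 24.92
tool_pos: [468.5, 218.9, 125.9]
tcp_rot: [180.0, -0.0, -0.1]
ft_force: [-0.5, -0.2, 0.2]
finger_gap: 85.2
grip_force: 0.0
```

```bash
python3 - <<'E'
from h import *
S=[r.snapshot("side"),r.snapshot("top")]; t=r.sense(); print(t["tool_pos"],t["tcp_rot"],t["finger_gap"],t["ft_force"],t["joint_pos"][5])
cv2.imwrite("pics/a7.png",S[0]["pixels"])
E
```

```text
[468.37301182 219.14189525 125.8828753 ] [ 1.79998645e+02  3.75040514e-03 -6.68418053e-02] 85.12288865743015 [-0.63206095  0.67819562  0.19649314] 109.45843879107213
```

View pics/a7.png

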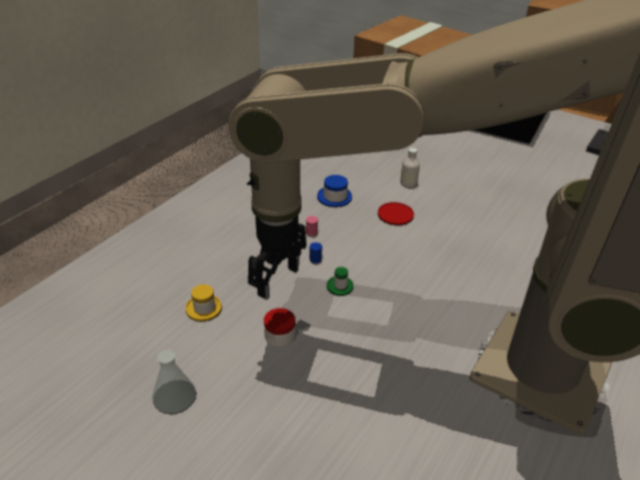

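Blue (335,188), green (341,280) and yellow (203,302) jars all sit on their stands. The gripper is above the red jar at (280,325). I grip it.

Emit:
carry_out([
  {"spin": 0, "jaw": 0.085, "translation": [0, 0, 0.026]},
  {"spin": 0, "jaw": 0.085, "translation": [0, 0, 0.03]},
  {"spin": 0, "jaw": 0.085, "translation": [0, 0, 0.028]},
  {"spin": 0, "jaw": 0.085, "translation": [0, 0, 0.02]},
  {"spin": 0, "jaw": 0.085, "translation": [0, 0, 0.012]},
  {"spin": 0, "jaw": 0.085, "translation": [0, 0, 0]},
  {"spin": 0, "jaw": 0.078, "translation": [0, 0, 0]},
  {"spin": 0, "jaw": 0.074, "translation": [0, 0, 0]},
])

```text
time: 25.68
tool_pos: [469.4, 220.1, 11.5]
tcp_rot: [-180.0, -0.1, -0.0]
ft_force: [0.6, 0.5, 0.7]
finger_gap: 73.9
grip_force: 0.0
```

Emit:
carry_out([
  {"spin": 0, "jaw": 0.071, "translation": [0, 0, 0]},
  {"spin": 0, "jaw": 0.069, "translation": [0, 0, 0]},
  {"spin": 0, "jaw": 0.067, "translation": [0, 0, 0]},
  {"spin": 0, "jaw": 0.065, "translation": [0, 0, 0]},
  {"spin": 0, "jaw": 0.062, "translation": [0, 0, 0]},
  {"spin": 0, "jaw": 0.055, "translation": [0, 0, 0]},
  {"spin": 0, "jaw": 0.052, "translation": [0, 0, 0]},
  {"spin": 0, "jaw": 0.052, "translation": [0, 0, 0]},
])

```text
time: 26.35
tool_pos: [468.8, 220.0, 10.9]
tcp_rot: [-180.0, -0.1, -0.0]
ft_force: [-2.3, -0.4, 6.1]
finger_gap: 63.6
grip_force: 32.3
```

Emit:
carry_out([
  {"spin": 0, "jaw": 0.052, "translation": [0, 0, -0.005]},
  {"spin": 0, "jaw": 0.052, "translation": [0, 0, -0.01]},
  {"spin": 0, "jaw": 0.052, "translation": [0, 0, -0.02]},
  {"spin": 0, "jaw": 0.052, "translation": [0, 0, -0.025]},
  {"spin": 0, "jaw": 0.052, "translation": [0, 0, -0.025]},
  {"spin": 0, "jaw": 0.052, "translation": [0, 0, -0.015]},
  {"spin": 0, "jaw": 0.052, "translation": [0, 0.01, 0]},
  {"spin": 0, "jaw": 0.052, "translation": [0, 0.02, 0]},
])

```text
time: 27.02
tool_pos: [468.9, 190.5, 111.3]
tcp_rot: [-179.9, -0.2, 0.1]
ft_force: [-0.5, -0.4, -1.9]
finger_gap: 63.1
grip_force: 33.8
```

Emit:
carry_out([
  {"spin": 0, "jaw": 0.052, "translation": [0, 0.03, 0]},
  {"spin": 0, "jaw": 0.052, "translation": [0, 0.03, 0]},
  {"spin": 0, "jaw": 0.052, "translation": [0, 0.03, 0]},
  {"spin": 0, "jaw": 0.052, "translation": [0, 0.03, 0]},
  {"spin": 0, "jaw": 0.052, "translation": [0, 0.03, 0]},
  {"spin": 0, "jaw": 0.052, "translation": [0, 0.03, 0]},
  {"spin": 0, "jaw": 0.052, "translation": [0, 0.03, 0]},
  {"spin": 0, "jaw": 0.052, "translation": [0.0045, 0.03, 0]},
])

```text
time: 27.68
tool_pos: [470.6, -52.1, 108.6]
tcp_rot: [-180.0, 0.1, -0.0]
ft_force: [0.3, -0.1, -1.6]
finger_gap: 63.6
grip_force: 33.8
```

Emit:
carry_out([
  {"spin": 0, "jaw": 0.052, "translation": [0, 0.03, 0]},
  {"spin": 0, "jaw": 0.052, "translation": [0, 0.03, 0]},
  {"spin": 0, "jaw": 0.052, "translation": [0, 0.03, 0]},
  {"spin": 0, "jaw": 0.052, "translation": [0, 0.03, 0]},
  {"spin": 0, "jaw": 0.052, "translation": [0, 0.03, 0]},
  {"spin": 0, "jaw": 0.052, "translation": [0, 0.03, 0]},
  {"spin": 0, "jaw": 0.052, "translation": [0, 0.03, 0]},
  {"spin": 0, "jaw": 0.052, "translation": [0, 0.014, 0]},
])

```text
time: 28.35
tool_pos: [470.9, -277.7, 108.8]
tcp_rot: [180.0, 0.1, -0.1]
ft_force: [0.0, -0.5, -1.5]
finger_gap: 63.0
grip_force: 33.8
```

Emit:
carry_out([
  {"spin": 0, "jaw": 0.052, "translation": [0, 0.01, 0]},
  {"spin": 0, "jaw": 0.052, "translation": [0, 0, 0]},
  {"spin": 0, "jaw": 0.052, "translation": [0, 0, 0]},
  {"spin": 0, "jaw": 0.052, "translation": [0, 0, 0]},
  {"spin": 0, "jaw": 0.052, "translation": [0, 0, 0]},
  {"spin": 0, "jaw": 0.052, "translation": [0, 0, 0]},
  {"spin": 0, "jaw": 0.052, "translation": [0, 0, 0]},
  {"spin": 0, "jaw": 0.052, "translation": [0, 0, 0]},
])

```text
time: 29.02
tool_pos: [472.8, -283.8, 110.0]
tcp_rot: [180.0, -0.0, 0.0]
ft_force: [1.0, -0.0, -2.0]
finger_gap: 63.3
grip_force: 33.8
```

```bash
python3 - <<'E'
from h import *
S=[r.snapshot("side"),r.snapshot("top")]; t=r.sense(); print(t["tool_pos"],t["tcp_rot"],t["finger_gap"],t["ft_force"])
cv2.imwrite("pics/a8.png",np.hstack([S[0]["pixels"][90:330,180:480],S[1]["pixels"][160:400,180:530]]))
E
```

```text
[ 472.69497063 -284.1079451   110.00120407] [ 1.79993805e+02 -8.91974751e-03  1.53781618e-02] 62.863902829673506 [-0.2448181   0.4946113  -2.42500624]
```

View pics/a8.png

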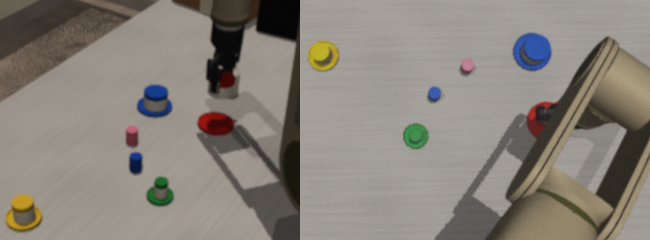

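The red jar is held upright above the red stand (side crop (222,85), stand at (215,123)), and the other jars are in place. I lower it.

Emit:
carry_out([
  {"spin": 0, "jaw": 0.052, "translation": [0, 0, 0.018]},
  {"spin": 0, "jaw": 0.052, "translation": [0, 0, 0.028]},
  {"spin": 0, "jaw": 0.052, "translation": [0, 0, 0.02]},
  {"spin": 0, "jaw": 0.052, "translation": [0, 0, 0.013]},
  {"spin": 0, "jaw": 0.052, "translation": [0, 0, 0.008]},
  {"spin": 0, "jaw": 0.052, "translation": [0, 0, 0.004]},
  {"spin": 0, "jaw": 0.052, "translation": [0, 0, 0]},
  {"spin": 0, "jaw": 0.052, "translation": [0, 0, 0]},
])

```text
time: 29.78
tool_pos: [473.2, -284.9, 19.9]
tcp_rot: [180.0, -0.1, -0.0]
ft_force: [-0.1, 0.2, -1.2]
finger_gap: 63.2
grip_force: 33.9
```

Emit:
carry_out([
  {"spin": 0, "jaw": 0.052, "translation": [0, 0, 0.001]},
  {"spin": 0, "jaw": 0.052, "translation": [0, 0, 0.001]},
  {"spin": 0, "jaw": 0.052, "translation": [0, 0, 0.0005]},
  {"spin": 0, "jaw": 0.052, "translation": [0, 0, 0]},
  {"spin": 0, "jaw": 0.052, "translation": [0, 0, 0]},
  {"spin": 0, "jaw": 0.052, "translation": [0, 0, 0]},
  {"spin": 0, "jaw": 0.052, "translation": [0, 0, 0]},
  {"spin": 0, "jaw": 0.052, "translation": [0, 0, 0]},
])

```text
time: 30.45
tool_pos: [473.0, -284.7, 17.0]
tcp_rot: [180.0, -0.1, -0.0]
ft_force: [1.3, -0.3, 3.4]
finger_gap: 63.3
grip_force: 34.3
```

Contact is made. I release and retreat upward.

Emit:
carry_out([
  {"spin": 0, "jaw": 0.065, "translation": [0, 0, 0]},
  {"spin": 0, "jaw": 0.069, "translation": [0, 0, 0]},
  {"spin": 0, "jaw": 0.075, "translation": [0, 0, 0]},
  {"spin": 0, "jaw": 0.085, "translation": [0, 0, 0]},
  {"spin": 0, "jaw": 0.085, "translation": [0, 0, 0]},
  {"spin": 0, "jaw": 0.085, "translation": [0, 0, -0.006]},
  {"spin": 0, "jaw": 0.085, "translation": [0, 0, -0.02]},
  {"spin": 0, "jaw": 0.085, "translation": [0, 0, -0.03]},
])

```text
time: 31.12
tool_pos: [470.2, -282.7, 70.1]
tcp_rot: [-179.8, 0.3, -0.0]
ft_force: [0.9, -0.2, -0.1]
finger_gap: 85.3
grip_force: 0.0
```

Emit:
carry_out([
  {"spin": 0, "jaw": 0.085, "translation": [0, 0, -0.03]},
  {"spin": 0, "jaw": 0.085, "translation": [0, 0, -0.03]},
  {"spin": 0, "jaw": 0.085, "translation": [0, 0, -0.03]},
  {"spin": 0, "jaw": 0.085, "translation": [0, 0, -0.03]},
  {"spin": 0, "jaw": 0.085, "translation": [0, 0, -0.01]},
  {"spin": 0, "jaw": 0.085, "translation": [0, 0, 0]},
  {"spin": 0, "jaw": 0.085, "translation": [0, 0, 0]},
  {"spin": 0, "jaw": 0.085, "translation": [0, 0, 0]},
])

```text
time: 31.78
tool_pos: [471.7, -283.7, 200.3]
tcp_rot: [-179.9, 0.1, -0.0]
ft_force: [-0.4, -0.5, -0.8]
finger_gap: 85.3
grip_force: 0.0
```

```bash
python3 - <<'E'
from h import *
S=[r.snapshot("side"),r.snapshot("top")]; t=r.sense(); print(t["tool_pos"],t["finger_gap"],t["ft_force"])
cv2.imwrite("pics/a9.png",cv2.resize(S[0]["pixels"][130:420,140:460],None,fx=2,fy=2))
E
```

```text
[ 471.48724633 -283.57777617  199.9033766 ] 85.20768436486426 [-0.4184096  -0.58811593 -0.72465098]
```

View pics/a9.png

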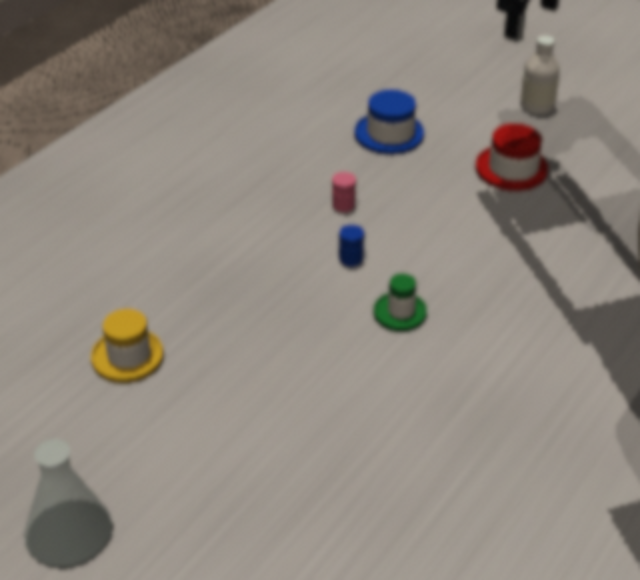

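All four jars sit upright in their stands: blue at crop (390,120), red (515,155), green (400,300), yellow (127,345). The flask and bottle are untouched and the gripper is clear.

```bash
python3 -c "
from bench import r
print(r.hand_in())"
```

```text
the job is handed in; nothing more can be done
None
```

All four jars are upright and flat on the stands of their lid colours, the flask and bottle were left where they stood, the gripper is open and clear, and the job is handed in at about 32 s on the clock.

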